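# Fit the adjustable wrench and tighten the brass union nut

### The arm

A 6-joint arm with a two-finger parallel gripper is mounted at the origin on a cart in front of the work surface, level with it; the furniture and walls round the work are solid. World frame = base frame: x ahead of the robot, y to its left, z up, the work surface at z = 0. Lengths are in mm, angles in degrees, forces in N, time in s.
With the tool pointing down it reaches from about 350 to 850 mm from the base axis. Payload 8.1 kg.
Tool frame: the origin (TCP) lies midway between the tips of the shut fingers; the grasp point (between the pads) lies 19 mm behind it; x points along the fingers, y is the direction in which the jaws open and shut, and the axes are right-handed (so a half turn about x gives the same grasp; the last joint's range is limited). The gripper opens to 85 mm and grips with 20 to 120 N. Pads are 22 mm wide; open, the fingers measure 114 mm over their backs; the gripper's body (76 mm by 85 mm) begins 54 mm behind the grasp point. The pads swing forward as they close: fully open they stand 13 mm farther back than shut.
Start: joints at [-72.846, 7.471, 85.268, -0, 87.261, -4.893], TCP at [225.244, -556.121, 206.892] pointing down, gripper open.
Joint ranges: [-169.43, 169.43], [-51.17, 129.36], [1.28, 143.12], [-76.62, 256.62], [0, 156.53], [-152.29, 152.29]. Speed limits (degrees/s): [136.94, 136.94, 159.86, 180, 180, 180].

### API

Orientations are given as [roll, pitch, yaw] about the fixed x, y, z axes, in that order (R = Rz(yaw) Ry(pitch) Rx(roll)).
In Python, from bench import r gives the robot as it stands.
- The arm moves only by the tool move_arm, never from a script. Its argument "deltas" is a list of rows, each a list of 2 entries, a list of its own where there are three numbers: the shift along the tool's x, y, z in mm, then the turn about the tool's x in degrees. A call has 1 to 12 rows; each row is the pose to reach, as a shift and turn from the pose measured when the call began, along the tool's axes at that moment; what a row does not reach only later rows make up. A row lasts 1/8 s, in which the tool goes at most 62.5 mm and 10.7 degrees, less where a joint would pass 70% of its speed; a pose out of reach is approached as far as the arm can. A call with a gripper value outside its range is refused whole. "jaw" is the opening, from -1 (shut) to 1 (fully open), set as the call begins (left out, the last holds). The fingers move at their own pace and stop on an object; "squeeze" is the grip in N (left out, the last holds). Time passes only in rows, so rows that repeat a pose let the fingers close. It gives the time, the measured TCP pose, the force and the opening at its end, in the units of the state.
- r.sense(): the state, without advancing time (a new reading comes with each control period).
- r.snapshot(name): name is "scene" or "top" or "wrist"; returns (picture, depth): 420x560x3 uint8, red, green, blue; 420x560 float32, mm along the optical axis (not along the pixel's ray), 0 where there is no reading.
- r.get_calibration(name): a dict with "fovy" (degrees; the focal length in pixels is half the picture's height over the tangent of half this angle, whatever the lens; pixels are square), "cx", "cy" (the principal point, pixels), "position" and "attitude" of the camera in the world; the wrist camera has in their place "tool_from_camera" (4x4, takes a point from camera to tool coordinates, whose origin is the TCP and whose axes are the tool frame's). Camera axes: x right, y down, z forward; pixel columns grow to the right and rows downward; lengths in mm; the calibration is good to about 2 mm. The wrist camera is an equidistant fisheye: a pixel r from the principal point sees the ray r / f radians off the axis. A picture is of the moment at which its call begins: read the wrist's pose just before it. get_calibration takes no time and is no camera call.
- r.hand_in(): hands the job in, once; it reports no verdict.
The state is a dict: "time": time; "joint_pos": joint angles; "qd": joint speeds; "joint_efforts": joint torques, N m; "tool_pos": TCP position; "tcp_rot": TCP orientation; "ft_force": force on the tool from outside, world axes, zero at the start; "wrist_torque": the same for the moment, N m; "finger_gap": finger opening in mm.
Only numpy, scipy, OpenCV 4.12 (cv2) and the standard library are available. Lean on these libraries where they do the work, as an engineer would, in place of code of your own. Each camera call takes 0.05 s, during which the arm holds its last target. There are 200 camera calls.

### The job

Two cream-filler couplings stand on the table, each with an adjustable wrench round its union nut. On the one with the brass nut the jaws stand too wide: turn the wrench's brass adjusting wheel clockwise until the jaws close snugly on the nut, then swing that wrench by its handle to tighten the brass nut an eighth of a turn (45 degrees) clockwise seen from above, and let go. Leave the other coupling with the dark nut, which is already tight, untouched.

Things in the scene. Friction and masses are not known exactly. Their poses are not given: they have to be found in the camera images.
- wheel_top (a point): Centre of the top of the round brass adjusting wheel (33 mm diameter, 30 mm high, upright axis) on the wrench head; top 92 mm, head 62 mm above the table. Clockwise seen from above it closes both jaws, 5 mm each per rad; friction 0.2 N m, stays where left. It stands 57 mm from the nut's axis, on the line to the handle. z up.
- wrench_grip (a point): Point on top of the same wrench's straight black handle, 60 mm above the table, 150 mm from the nut's axis; +x points along the handle to that axis, z up. Handle 24 mm wide, 46 to 60 mm high, free below; black part 100 to 182, end 195 mm from the axis. The wrench only turns, level, about the nut's upright axis; jaws open it slips round the nut, jaws closed it takes the nut along (2 to 3 N at the handle).
- brass_wheel (a joint): Angle of the brass wheel relative to its wrench, rad, growing clockwise seen from above: 0 jaws wide open (57 mm apart), 1.4 end stop, jaws just fitting the 42 mm nut (1.2 or more is a good fit). Starts between 0.1 and 0.6.
- brass_nut (a joint): Angle of the brass hexagon nut (42 mm across flats, top 62 mm above the table), rad, growing clockwise seen from above (tightening). Starts at 0; an eighth of a turn is 0.785. Fixed upright axis, no stop before 1.4, stays where left.
- steel_fitting: The other coupling, to be left alone: same shape and size (foot 130 x 110 mm, 79 mm tall, wheel top at 92 mm, wrench handle reaching 195 mm from the nut), but dark nut and steel wheel; rigid, fixed. Origin on its nut's axis at table height; its handle points along its own -x.

How it is judged (in metres and radians):
On the way, in this order (a step that is already met when the one before it is completed fails the run):
1. the brass adjusting wheel is turned until the jaws fit the nut (within about 2.6 mm), the nut not yet turned by more than 10 degrees (value of joint brass_wheel above 1.2 rad and value of joint brass_nut below 0.175 rad), for 0.2 s.
2. the brass nut is turned clockwise by an eighth of a turn, give or take 15 degrees (value of joint brass_nut between 0.52 and 1.05 rad), for 0.2 s.
At the end, for the whole second after the job is handed in: The brass nut stands 30 to 60 degrees (0.52 to 1.05 rad) clockwise of its start and at rest, and the jaws still fit it (brass wheel at 1.2 rad or more) (all of step 2 and value of joint brass_wheel above 1.2 rad and velocity of joint brass_nut between -0.05 and 0.05 rad/s); the robot touches nothing.
It fails at once if the coupling with the dark nut, or its wrench, is touched with more than 3 N (contact force between steel_fitting and the fingers above 3 N or contact force between steel_fitting and the arm above 3 N).
It also fails if it takes over 48 s, if anything falls off the work surface, if the arm or the gripper's body presses on something with over 40 N, if the wrist force passes 120 N, or if a joint passes its speed limit or range.

## Working session

There is one attempt and no reset: what is moved stays moved. The work goes in short steps, Python scripts to look and compute and a tool call to move; the robot and the scene stay as the last step left them, time stands still between calls to the robot, and variables do not carry over. Pictures are saved under pics/ and viewed, about 8 in all and at most 12, crops included, and the job is handed in when it is done.

Besides the shell and the picture viewer there is one more tool, called after "Request:" as name([rows], argument=value, ...), one row to a line, values as JSON. move_arm: Moves the arm, as the interface text tells. Its arguments: {"type":"object","properties":{"deltas":{"type":"array","items":{"type":"array"}},"jaw":{"type":"number"},"squeeze":{"type":"number"}},"required":["deltas"]}

```bash
mkdir -p pics; ls; cat > h.py <<'E'
import numpy as np,cv2
from bench import r
from scipy.spatial.transform import Rotation as R
def cam(n):
    c=r.get_calibration(n); f=210/np.tan(np.radians(c['fovy'])/2); return c,f
E
python3 - <<'E'
from h import *
s=r.sense();print(s)
for n in("scene","top","wrist"):
    print(n,r.get_calibration(n))
p,d=r.snapshot("scene");q,e=r.snapshot("top")
np.savez('s0.npz',p=p,d=d,q=q,e=e)
cv2.imwrite('pics/a.png',p[:,:,::-1]);cv2.imwrite('pics/b.png',q[:,:,::-1])
E
```

```text
pics
{'time': 0.0, 'joint_pos': array([-7.28438993e+01,  7.51609575e+00,  8.53283950e+01,  1.55304834e-03,
        8.72607758e+01, -4.89273224e+00]), 'qd': array([ 0.00619356,  0.07110802, -0.09617625,  0.06617343, -0.032011  ,
        0.10063964]), 'joint_efforts': array([-1.31553294e-03, -5.69390774e+01, -5.00562215e+01, -2.43783124e-04,
        1.48435420e-02, -1.63006376e-06]), 'tool_pos': array([ 225.09932622, -555.54652718,  205.84264158]), 'tcp_rot': array([-95.73694194,  89.89472196, 106.31181536]), 'ft_force': array([ 0.77197803,  0.79940728, -0.64308735]), 'wrist_torque': array([-0.05988782, -0.05073876,  0.01414145]), 'finger_gap': 85.40444409800638}
scene {'fovy': 48.685022216402075, 'cx': 272.00551320619405, 'cy': 205.1170122474013, 'position': array([  16.53284268, -471.59578401,  541.62234625]), 'attitude': array([-122.96189117,    0.59302516,  -49.49498536])}
top {'fovy': 56.310632891550476, 'cx': 276.1507117180661, 'cy': 212.7642897496372, 'position': array([479.46996759, -32.79944236, 951.30880848]), 'attitude': array([-177.05010979,    1.63131479,  -91.57128292])}
wrist {'fovy': 65.70646984690485, 'cx': 280.8293071140185, 'cy': 207.74390334499853, 'tool_from_camera': array([[ 4.14955485e-05, -2.98694179e-01,  9.54348881e-01,
        -1.66147450e+02],
       [ 9.99999941e-01,  3.39137211e-04,  6.26634199e-05,
        -6.35771995e-02],
       [-3.42372416e-04,  9.54348821e-01,  2.98694175e-01,
        -7.45916350e+01],
       [ 0.00000000e+00,  0.00000000e+00,  0.00000000e+00,
         1.00000000e+00]])}
```

View pics/b.png

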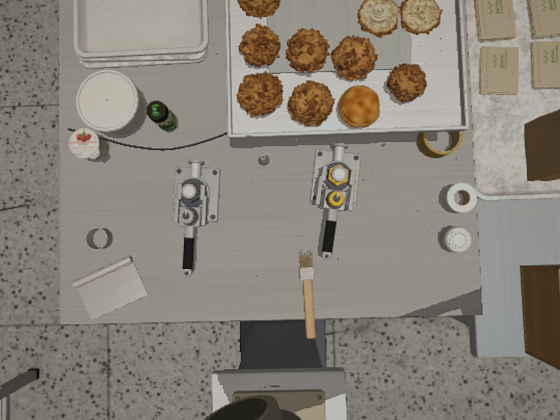

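View pics/a.png

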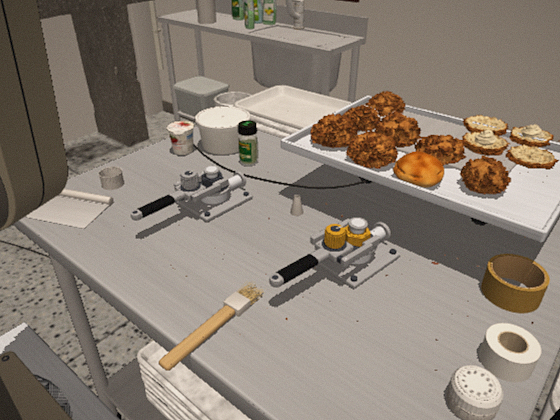

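The top view shows the brass-nut coupling right of centre: nut at about (338,175), wheel (336,199), black handle down to (326,252). The dark one is at (190,190). The scene view agrees, with the brass wheel at (335,236) and the handle to (275,278).

```bash
cat >> h.py <<'E'
def ray(n,u,v):
    c,f=cam(n); A=R.from_euler('xyz',c['attitude'],degrees=True).as_matrix()
    return c['position'],A@np.array([(u-c['cx'])/f,(v-c['cy'])/f,1.])
def onz(n,u,v,z):
    p,d=ray(n,u,v); return p+d*(z-p[2])/d[2]
E
python3 - <<'E'
from h import *
D=np.load('s0.npz')
for n,img,dep,box in(("top",D['q'],D['e'],(300,150,370,265)),("scene",D['p'],D['d'],(265,210,400,290))):
    x0,y0,x1,y1=box; h=cv2.cvtColor(img,cv2.COLOR_RGB2HSV)[y0:y1,x0:x1]
    br=((h[...,0]>12)&(h[...,0]<32)&(h[...,1]>130)).astype(np.uint8)
    bk=(h[...,2]<45).astype(np.uint8)
    for nm,m,z in(("brass",br,92),("black",bk,60)):
        k,l,st,ce=cv2.connectedComponentsWithStats(m)
        for i in range(1,k):
            if st[i,4]>25:
                c=ce[i]+[x0,y0]; dd=dep[y0:y1,x0:x1][l==i]
                # depth cloud median height
                vs,us=np.nonzero(l==i)
                P=[]
                for u,v in zip(us+x0,vs+y0):
                    p,d=ray(n,u,v); P.append(p+d*dep[v,u])
                P=np.array(P)
                print(n,nm,st[i],c.round(1),"plane",onz(n,*c,z).round(1),"cloud med",np.median(P,0).round(1),"lo",P.min(0).round(0),"hi",P.max(0).round(0))
# steel and tray heights
for u,v in((190,190),(188,217),(188,240),(345,125),(250,125),(305,290),(263,160)):
    p,d=ray("top",u,v); print((u,v),(p+d*D['e'][v,u]).round(0))
img=D['q'][140:270,290:390,::-1]; cv2.imwrite('pics/c.png',cv2.resize(img,None,fx=4.6,fy=4.6,interpolation=cv2.INTER_CUBIC))
E
```

```text
top brass [ 28  15  20  21 128] [335.8 176.9] plane [ 599.3 -142.7   92. ] cloud med [ 599.8 -143.7   61.2] lo [ 586. -172.   40.] hi [ 632. -130.   76.]
top brass [ 28  41  16  16 148] [334.9 199.1] plane [ 550.7 -138.8   92. ] cloud med [ 550.1 -137.5   90.4] lo [ 479. -157.   59.] hi [569. -33. 951.]
top black [ 22  70  14  32 288] [328.6 236. ] plane [ 470.2 -125.7   60. ] cloud med [ 470.1 -125.8   59.3] lo [ 436. -141.   51.] hi [507. -33. 951.]
scene brass [ 59  14  47  25 710] [343.8 236.7] plane [ 543.4 -167.1   92. ] cloud med [ 555.4 -154.9   69.2] lo [  17. -472.   -2.] hi [673. -59. 542.]
scene black [ 12  44  41  29 502] [297.9 267.3] plane [ 466.8 -134.1   60. ] cloud med [ 468.2 -133.7   59.2] lo [  17. -472.   -3.] hi [550. -71. 542.]
(190, 190) [479. -33. 951.]
(188, 217) [521. 185.  92.]
(188, 240) [470. 195.  57.]
(345, 125) [ 707. -163.  116.]
(250, 125) [713.  41. 121.]
(305, 290) [344. -71.  15.]
(263, 160) [653.  20.  32.]
```

View pics/c.png

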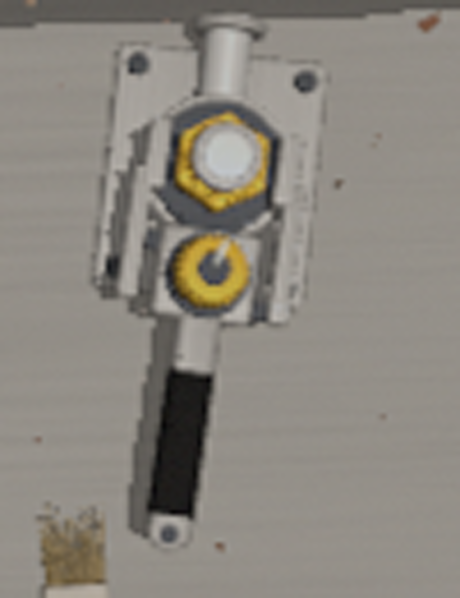

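```bash
cat >> h.py <<'E'
def pose():
    s=r.sense(); return s,np.array(s['tool_pos']),R.from_euler('xyz',s['tcp_rot'],degrees=True).as_matrix()
def to(p):
    s,t,M=pose(); return (M.T@(np.array(p)-t)).round(1)
def yang():
    M=pose()[2]; return np.degrees(np.arctan2(M[1,1],M[0,1]))
E
python3 - <<'E'
from h import *
s,t,M=pose();print(M.round(3));print(yang(),to([551,-139,190]))
hd=np.degrees(np.arctan2(13,-81));print(hd)
E
```

```text
[[-0.     0.375 -0.927]
 [ 0.002 -0.927 -0.375]
 [-1.    -0.002 -0.   ]]
-67.95135194816011 [  16.4 -263.8 -458.5]
170.88213724620422
```

Request:
move_arm([
  [[2,-29,-51],-1],
  [[4,-59,-102],-2],
  [[5,-88,-153],-3],
  [[7,-117,-204],-4],
  [[9,-147,-255],-5],
  [[11,-176,-306],-6],
  [[13,-205,-357],-7],
  [[15,-235,-408],-8],
  [[16,-264,-458],-9],
  [[16,-264,-458],-9],
  [[16,-264,-458],-9],
], jaw=0.2)

```text
time: 1.48
tool_pos: [550.1, -138.8, 189.9]
tcp_rot: [-73.4, 89.9, 137.7]
ft_force: [0.6, -0.6, -0.6]
finger_gap: 51.0
```

```bash
python3 - <<'E'
from h import *
s,t,M=pose();print(s['time'],t,yang(),s['joint_pos'].round(1),s['finger_gap'],s['ft_force'])
p,d=r.snapshot("wrist");np.savez('w1.npz',p=p,d=d,t=t,M=M)
cv2.imwrite('pics/d.png',p[:,:,::-1])
E
```

```text
1.475 [ 550.12921531 -138.80850961  189.86172967] -58.90085498221414 [-19.4   3.   91.8   0.1  85.3  39.5] 50.951721227795076 [ 0.56197937 -0.6471705  -0.58917257]
```

View pics/d.png

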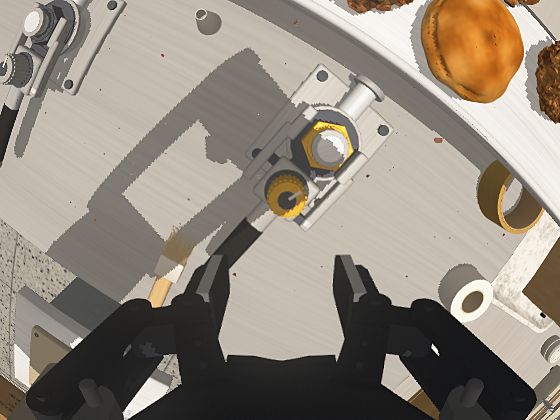

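The wrist view shows the brass wheel at about (288,197), between the finger directions, and the nut at (328,148).

```bash
cat >> h.py <<'E'
def won(u,v,z,t,M):
    c,f=cam("wrist"); T=c['tool_from_camera']; x,y=u-c['cx'],v-c['cy']; rr=np.hypot(x,y)+1e-9; a=rr/f
    d=M@T[:3,:3]@np.array([x/rr*np.sin(a),y/rr*np.sin(a),np.cos(a)]); o=t+M@T[:3,3]
    return o+d*(z-o[2])/d[2]
E
python3 - <<'E'
from h import *
D=np.load('w1.npz');t,M=D['t'],D['M']
h=cv2.cvtColor(D['p'],cv2.COLOR_RGB2HSV)
m=((h[...,0]>12)&(h[...,0]<32)&(h[...,1]>130)).astype(np.uint8)
m[:, :250]=0;m[:,370:]=0;m[:115]=0;m[240:]=0
k,l,st,ce=cv2.connectedComponentsWithStats(m)
for i in range(1,k):
    if st[i,4]>50: print(st[i],ce[i],won(*ce[i],92,t,M).round(1),won(*ce[i],62,t,M).round(1))
# dark handle: axis on z=60
b=(h[...,2]<45).astype(np.uint8); b[:190]=0;b[258:]=0;b[:,:205]=0;b[:,262:]=0
print("black",[won(x,y,60,t,M).round(1) for x,y in ((262,216),(240,235))])
im=D['p'][110:260,215:375,::-1];cv2.imwrite('pics/e.png',cv2.resize(im,None,fx=4,fy=4,interpolation=cv2.INTER_CUBIC))
E
```

```text
[301 121  53  50 677] [321.89955687 141.44313146] [ 608.7 -141.9   92. ] [ 608.  -146.6   62. ]
[ 267  175   40   43 1006] [285.95328032 195.07753479] [ 554.7 -140.4   92. ] [ 548. -145.   62.]
black [array([ 517.8, -136.4,   60. ]), array([ 489.3, -127.7,   60. ])]
```

View pics/e.png

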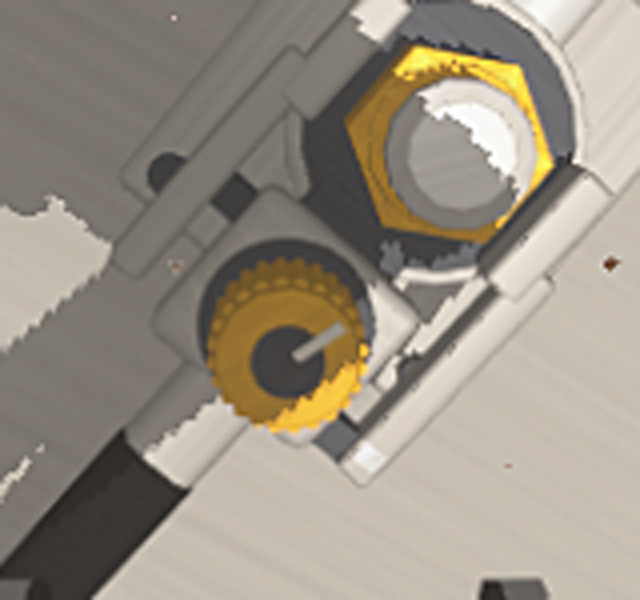

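```bash
python3 - <<'E'
from h import *
D=np.load('w1.npz')
print(won(287.5,200,92,D['t'],D['M']), won(294,240,92,D['t'],D['M']))
for z in (115,68): print(to([551,-139.5,z]))
E
```

```text
[ 551.72464097 -143.79652226   92.        ] [ 523.43867081 -167.85117944   92.        ]
[75.   0.8 -0.9]
[122.    0.8  -1. ]
```

Request:
move_arm([
  [[30,2,-1],0],
  [[60,2.5,-2],0],
  [[75,2.5,-2],0],
  [[75,2.5,-2],0],
], jaw=0.4)

```text
time: 2.02
tool_pos: [551.5, -141.0, 114.0]
tcp_rot: [-61.7, 89.7, 149.2]
ft_force: [0.0, 0.5, 0.1]
finger_gap: 59.8
```

```bash
python3 - <<'E'
from h import *
s,t,M=pose();print(s['time'],t,yang(),s['joint_pos'].round(1),s['finger_gap'])
p,d=r.snapshot("wrist");np.savez('w2.npz',p=p,d=d,t=t,M=M)
cv2.imwrite('pics/f.png',p[:,:,::-1])
for u,v in((280,208),(280,260)): print(won(u,v,92,t,M))
E
```

```text
2.025 [ 551.5400138  -140.9708124   113.98000556] -59.05433000369907 [-19.5   6.6  96.1   0.1  77.6  39.5] 59.78868221585302
[ 564.41150649 -132.20939146   92.        ]
[ 534.26529652 -150.26139444   92.        ]
```

View pics/f.png

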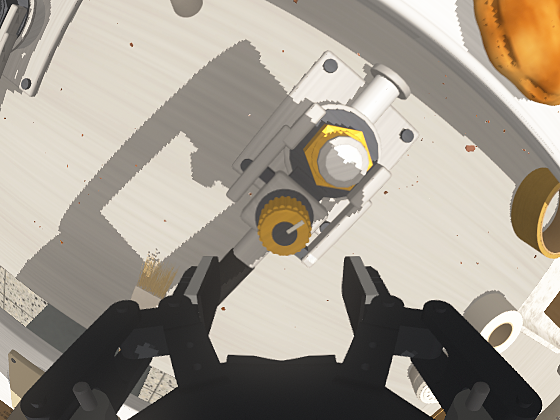

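The wheel centre is at (285,233), with the fingers' midline at column 280, so the wheel lies about 2.5 mm off in tool +y. I'll descend and grip.

Request:
move_arm([
  [[15,2.5,-0.5],0],
  [[30,2.5,-0.5],0],
  [[46,2.5,-0.5],0],
  [[46,2.5,-0.5],0],
])

```text
time: 2.58
tool_pos: [552.5, -142.2, 66.9]
tcp_rot: [-58.6, 89.6, 152.4]
ft_force: [-0.5, 1.3, 1.2]
finger_gap: 59.7
```

Request:
move_arm([
  [[0,0,0],0],
  [[0,0,0],0],
  [[0,0,0],0],
  [[0,0,0],0],
  [[0,0,0],0],
], jaw=-1, squeeze=30)

```text
time: 3.2
tool_pos: [553.1, -142.6, 67.6]
tcp_rot: [-60.3, 89.7, 150.7]
ft_force: [1.7, -0.7, 4.4]
finger_gap: 0.1
```

```bash
python3 - <<'E'
from h import *
s,t,M=pose();print(s['time'],t,yang(),s['joint_pos'].round(1),s['finger_gap'],s['ft_force'],s['wrist_torque'])
E
```

```text
3.2 [ 553.12400483 -142.55709717   67.63457817] -59.030553726748074 [-19.6   9.6  97.9   0.   72.8  39.4] 0.07541384273682011 [ 1.73243571 -0.69995671  4.35858637] [-0.20740146 -0.22750475  0.01000662]
```

The fingers shut on nothing, so I'll look before doing anything else.

```bash
python3 - <<'E'
from h import *
s,t,M=pose()
p,d=r.snapshot("wrist");q,e=r.snapshot("scene");np.savez('w3.npz',p=p,d=d,t=t,M=M,q=q,e=e)
a=p[90:330,140:440,::-1]; b=q[170:310,230:405,::-1]
a=cv2.resize(a,(400,320));b=cv2.resize(b,(400,320),interpolation=cv2.INTER_CUBIC)
cv2.imwrite('pics/g.png',np.hstack([a,b]))
E
```

```text
(no output)
```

View pics/g.png

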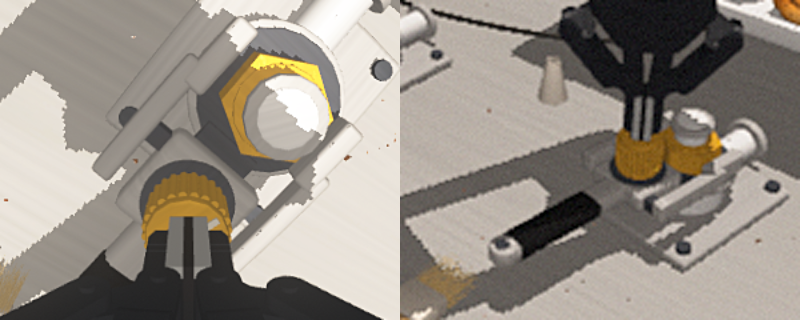

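```bash
python3 - <<'E'
from h import *
D=np.load('w3.npz')
def proj(n,P):
    c,f=cam(n);A=R.from_euler('xyz',c['attitude'],degrees=True).as_matrix();q=A.T@(np.array(P)-c['position']);return (f*q[0]/q[2]+c['cx'],f*q[1]/q[2]+c['cy'],q[2])
def wproj(P,t,M):
    c,f=cam("wrist");T=c['tool_from_camera'];q=T[:3,:3].T@(M.T@(np.array(P)-t)-T[:3,3]);a=np.arctan2(np.hypot(q[0],q[1]),q[2]);k=f*a/np.hypot(q[0],q[1]);return q[0]*k+c['cx'],q[1]*k+c['cy'],q[2]
t,M=D['t'],D['M']
for z in(62,67.6,92): print(z,"scene",np.round(proj("scene",[t[0],t[1],z]),1),"wrist",np.round(wproj([t[0],t[1],z],t,M),1))
# seen fingertip depth in scene
f=(400/175,320/140)
for (x,y) in((645,130),(645,110),(645,150),(645,170)):
    u,v=int(230+(x-400)/f[0]),int(170+y/f[1]); p,d=ray("scene",u,v);print((u,v),D['q'][v,u],(p+d*D['e'][v,u]).round(1))
for (x,y) in((188,230),(188,250),(190,185),(175,225),(155,240),(225,240)):
    u,v=int(140+x*.75),int(90+y*.75);o,dd=None,None
    print((u,v),D['p'][v,u],D['d'][v,u])
E
```

```text
62 scene [333.3 242.7 782. ] wrist [281.4 242.4 186.2]
67.6 scene [333.5 240.  779. ] wrist [281.4 246.4 180.9]
92 scene [334.4 228.2 765.7] wrist [281.2 266.8 157.6]
(337, 226) [110 106 103] [ 545.8 -151.5  104.6]
(337, 218) [81 79 74] [ 543.9 -151.5  121.3]
(337, 235) [150  99  30] [ 543.2 -154.4   89.4]
(337, 244) [138  95  24] [ 543.  -156.    71.9]
(281, 262) [46 42 38] 142.29161
(281, 277) [46 42 39] 128.66103
(282, 228) [134  99  44] 168.27382
(271, 258) [116 113 108] 146.01581
(256, 270) [47 45 43] 143.19992
(308, 270) [50 49 47] 143.00102
```

```bash
python3 - <<'E'
from h import *
c,f=cam("wrist");T=c['tool_from_camera']
def pt(D,u,v):
    x,y=u-c['cx'],v-c['cy'];r_=np.hypot(x,y);a=r_/f;z=D['d'][v,u];k=z*np.tan(a)/r_
    q=T[:3,:3]@np.array([x*k,y*k,z])+T[:3,3];return q.round(1),(D['t']+D['M']@q).round(1)
for n,L in(('w1',[(282,205),(330,155),(400,200)]),('w2',[(278,236),(345,155),(420,200),(205,275),(352,275)]),('w3',[(271,258),(290,258),(282,228),(245,190),(360,250),(261,100)])):
    D=dict(np.load(n+'.npz'))
    for u,v in L: print(n,(u,v),D['p'][v,u],*pt(D,u,v))
D=dict(np.load('w3.npz'))
print([ (v,*pt(D,272,v)[0]) for v in range(244,275,3)])
E
```

```text
w1 (282, 205) [68 65 64] [97.9  0.7  5.6] [ 545.5 -142.1   92. ]
w1 (330, 155) [156 151 144] [111.   42.1 -35.6] [ 602.2 -156.3   78.8]
w1 (400, 200) [201 192 180] [190.1 141.8  27.1] [ 5.998e+02 -2.740e+02 -5.000e-01]
w2 (278, 236) [77 75 74] [21.7 -2.1  2.6] [ 548.1 -140.5   92.3]
w2 (345, 155) [254 254 253] [ 34.8  40.1 -46.5] [ 611.9 -151.3   78.9]
w2 (420, 200) [227 221 209] [112.6 131.9   4.9] [ 614.8 -256.3    0.8]
w2 (205, 275) [38 36 32] [-51.3 -31.4  -9.8] [ 544.  -109.1  165.4]
w2 (352, 275) [50 48 46] [-48.6  29.5  -8.3] [ 574.  -162.1  162.4]
w3 (271, 258) [116 113 108] [-33.6  -4.7  -9.3] [ 558.8 -133.8  101.2]
w3 (290, 258) [118 115 109] [-33.4   3.9  -9.2] [ 563.1 -141.2  101. ]
w3 (282, 228) [134  99  44] [ -8.7   0.3 -14.3] [ 565.6 -135.5   76.3]
w3 (245, 190) [152 145 137] [  8.7 -20.3 -30.2] [ 568.6 -109.6   58.9]
w3 (360, 250) [238 232 226] [ 7.8 47.2  6.4] [ 571.9 -186.3   59.7]
w3 (261, 100) [154 148 140] [ 68.3 -14.4 -81.3] [615.1 -88.2  -0.8]
[(244, np.float64(-23.8), np.float64(-4.5), np.float64(-12.0)), (247, np.float64(-24.1), np.float64(-4.5), np.float64(-10.5)), (250, np.float64(-22.2), np.float64(-4.6), np.float64(-8.0)), (253, np.float64(-27.7), np.float64(-4.4), np.float64(-9.0)), (256, np.float64(-32.7), np.float64(-4.3), np.float64(-9.9)), (259, np.float64(-35.0), np.float64(-4.3), np.float64(-9.5)), (262, np.float64(-37.2), np.float64(-4.2), np.float64(-9.1)), (265, np.float64(-40.3), np.float64(-4.1), np.float64(-9.2)), (268, np.float64(-42.8), np.float64(-4.1), np.float64(-9.0)), (271, np.float64(-47.4), np.float64(-3.9), np.float64(-10.1)), (274, np.float64(-49.1), np.float64(-3.9), np.float64(-9.6))]
```

The shut fingertips actually sit about 25 mm behind the stated TCP. Wrist depth and the scene view agree on this: the tips rest on the wheel's top at about z = 92. I'll lift, open, and go down 25 mm deeper, watching the force.

Request:
move_arm([
  [[-12,0,0],0],
  [[-12,-0.5,1.5],0],
  [[-12,-0.5,1.5],0],
  [[-12,-0.5,1.5],0],
], jaw=0.4)

```text
time: 3.8
tool_pos: [551.2, -142.8, 79.2]
tcp_rot: [-58.8, 89.7, 152.2]
ft_force: [-0.5, 0.1, 0.2]
finger_gap: 59.7
```

Request:
move_arm([
  [[9,0,0],0],
  [[18,0,0],0],
  [[27,0,0],0],
  [[35,0,0],0],
  [[35,0,0],0],
])

```text
time: 4.42
tool_pos: [550.2, -142.4, 43.0]
tcp_rot: [-56.8, 89.6, 154.2]
ft_force: [0.3, -0.3, -0.1]
finger_gap: 59.5
```

Request:
move_arm([
  [[0,0,0],0],
  [[0,0,0],0],
  [[0,0,0],0],
  [[0,0,0],0],
  [[0,0,0],0],
], jaw=-1, squeeze=30)

```text
time: 5.05
tool_pos: [550.8, -142.7, 43.5]
tcp_rot: [-57.2, 89.6, 153.7]
ft_force: [1.4, -1.6, 1.4]
finger_gap: 30.9
```

```bash
python3 - <<'E'
from h import *
s,t,M=pose();print(s['time'],t,yang(),s['joint_pos'].round(1),s['finger_gap'],s['ft_force'],s['wrist_torque'])
E
```

```text
5.05 [ 550.79797223 -142.69846899   43.52702655] -59.03743549880038 [-19.7  11.   99.1   0.   70.3  39.3] 30.873086848171244 [ 1.3760665  -1.62221398  1.42110986] [-0.34110241 -0.3029305  -0.0513032 ]
```

Request:
move_arm([
  [[0,0,0],8],
  [[0,0,0],16],
  [[0,0,0],24],
  [[0,0,0],32],
  [[0,0,0],40],
  [[0,0,0],40],
])

```text
time: 5.8
tool_pos: [550.4, -141.7, 43.5]
tcp_rot: [-23.2, 89.6, 147.8]
ft_force: [-1.3, 3.8, 2.7]
finger_gap: 31.1
```

```bash
python3 - <<'E'
from h import *
s,t,M=pose();print(s['time'],t,yang(),s['joint_pos'].round(1),s['finger_gap'],s['ft_force'],s['wrist_torque'])
E
```

```text
5.8 [ 550.42506508 -141.65093614   43.45787887] -99.06839233973002 [-19.7  11.   99.1   0.1  70.4  79.4] 31.07902703707986 [-1.31125723  3.84332228  2.72416875] [0.53204548 0.15281827 0.08803645]
```

Request:
move_arm([
  [[0,0,0],7],
  [[0,0,0],14],
  [[0,0,0],20],
  [[0,0,0],20],
])

```text
time: 6.3
tool_pos: [550.7, -141.1, 43.5]
tcp_rot: [-8.9, 89.6, 142.1]
ft_force: [2.0, 3.0, 1.6]
finger_gap: 30.9
```

```bash
python3 - <<'E'
from h import *
s,t,M=pose();print(s['time'],t,yang(),s['joint_pos'].round(1),s['finger_gap'],s['ft_force'],s['wrist_torque'])
p,d=r.snapshot("wrist");np.savez('w4.npz',p=p,d=d,t=t,M=M)
q,e=r.snapshot("top")
a=cv2.resize(p[60:300,130:430,::-1],(400,320));b=cv2.resize(q[145:265,290:390,::-1],(300,360),interpolation=cv2.INTER_CUBIC)[:320]
cv2.imwrite('pics/i.png',np.hstack([a,b]))
E
```

```text
6.3 [ 550.67652726 -141.14192666   43.54389626] -118.98072272002487 [-19.6  11.   99.1   0.1  70.4  99.3] 30.856256207301435 [1.98679061 3.01363385 1.60291194] [ 0.56362539 -0.38404567  0.05208828]
```

View pics/i.png

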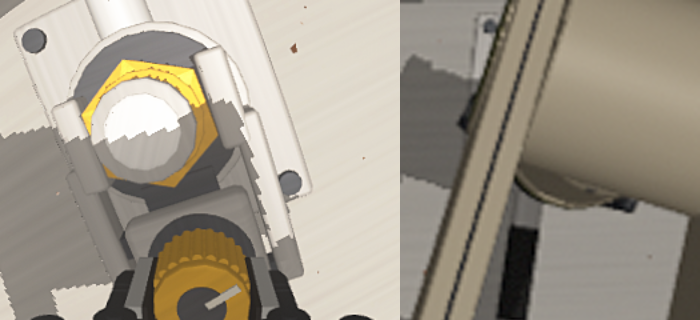

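The jaws have come much closer to the nut's flats, and the wheel at crop (200,300) is well gripped. I'll keep turning.

Request:
move_arm([
  [[0,0,0],6],
  [[0,0,0],12],
  [[0,0,0],18],
  [[0,0,0],18],
])

```text
time: 6.9
tool_pos: [551.0, -141.0, 43.6]
tcp_rot: [5.2, 89.6, 138.4]
ft_force: [3.3, 2.6, 0.2]
finger_gap: 31.2
```

```bash
python3 - <<'E'
from h import *
s,t,M=pose();print(s['time'],t,yang(),s['joint_pos'].round(1),s['finger_gap'],s['ft_force'],s['wrist_torque'])
p,d=r.snapshot("wrist");np.savez('w5.npz',p=p,d=d,t=t,M=M)
cv2.imwrite('pics/j.png',cv2.resize(p[60:320,130:430,::-1],None,fx=2,fy=2))
E
```

```text
6.9 [ 550.96976805 -140.96114472   43.56478815] -136.83849864781703 [-19.6  11.   99.1   0.2  70.3 117.2] 31.23246461009003 [3.26441868 2.61429207 0.18564225] [ 0.51689209 -0.52073896  0.07438466]
```

View pics/j.png

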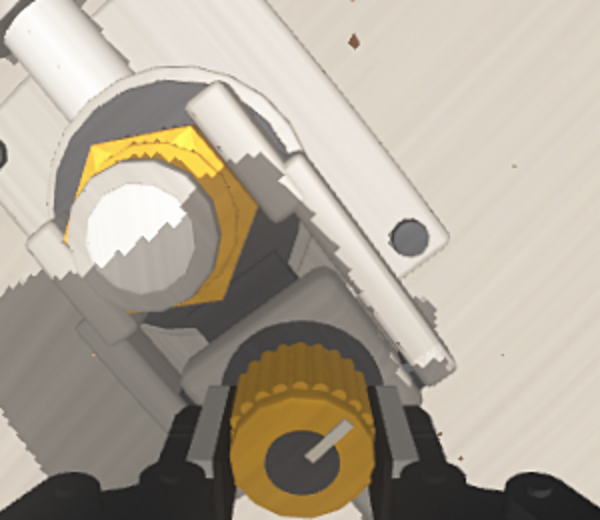

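Request:
move_arm([
  [[0,0,0],5],
  [[0,0,0],10],
  [[0,0,0],14],
  [[0,0,0],14],
])

```text
time: 7.45
tool_pos: [551.6, -140.6, 43.7]
tcp_rot: [9.3, 89.6, 128.6]
ft_force: [5.5, 4.2, -0.8]
finger_gap: 30.6
```

```bash
python3 - <<'E'
from h import *
s,t,M=pose();print(s['time'],t,yang(),s['joint_pos'].round(1),s['finger_gap'],s['ft_force'],s['wrist_torque'])
p,d=r.snapshot("wrist");np.savez('w6.npz',p=p,d=d,t=t,M=M)
cv2.imwrite('pics/k.png',cv2.resize(p[60:320,130:430,::-1],None,fx=2,fy=2))
E
```

```text
7.45 [ 551.63653859 -140.5632009    43.66041731] -150.69316352539457 [-19.6  11.   99.1   0.2  70.3 131. ] 30.62422907263115 [ 5.53366558  4.22831926 -0.76544144] [ 0.69715518 -0.80394198  0.28860803]
```

View pics/k.png

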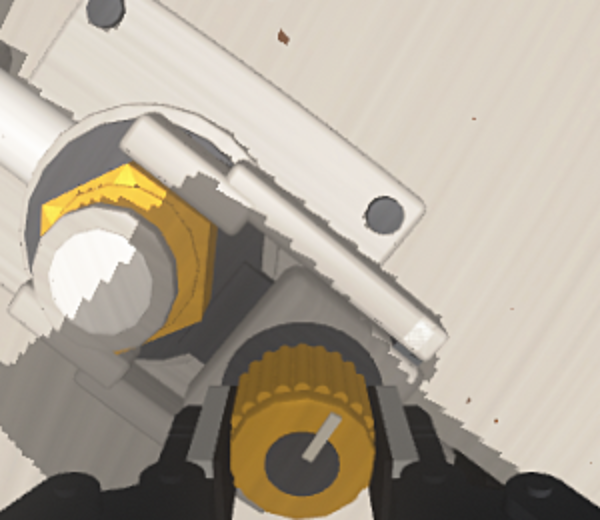

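The index mark has slipped back relative to the fingers and the torque rose by about 0.2 N m, so the wheel is at its end stop. I'll release and rise.

Request:
move_arm([
  [[0,0,0],0],
  [[0,0,0],0],
  [[0,0,0],0],
], jaw=0.05)

```text
time: 7.88
tool_pos: [551.2, -140.9, 43.4]
tcp_rot: [14.8, 89.6, 134.1]
ft_force: [-0.7, 0.6, 0.2]
finger_gap: 45.0
```

Request:
move_arm([
  [[-20,0,0],0],
  [[-40,0,0],0],
  [[-70,0,0],-8],
  [[-90,0,0],-17],
  [[-90,0,0],-26],
  [[-90,0,0],-35],
  [[-90,0,0],-44],
  [[-90,0,0],-52],
  [[-90,0,0],-52],
])

```text
time: 9.0
tool_pos: [552.4, -141.6, 135.4]
tcp_rot: [-48.5, 89.7, 122.8]
ft_force: [-0.0, -0.7, -0.4]
finger_gap: 44.8
```

```bash
python3 - <<'E'
from h import *
s,t,M=pose();print(s['time'],t,yang(),s['joint_pos'].round(1),s['finger_gap'],s['ft_force'])
print(to([461,-120,100]))
E
```

```text
9.0 [ 552.39172073 -141.64614292  135.39170439] -98.69264537237792 [-19.7   5.6  94.8   0.2  79.8  79. ] 44.80689206204703 [-0.03296679 -0.7181129  -0.37597596]
[35.7 -7.5 93.5]
```

Request:
move_arm([
  [[0,-3,40],0],
  [[10,-5,80],0],
  [[20,-7.5,93.5],0],
  [[25,-7.5,93.5],0],
  [[25,-7.5,93.5],0],
], jaw=0.4)

```text
time: 9.62
tool_pos: [461.7, -120.3, 111.3]
tcp_rot: [-55.9, 89.8, 115.4]
ft_force: [0.7, 0.2, 0.7]
finger_gap: 59.9
```

```bash
cat >> h.py <<'E'
def wpts(d,t,M):
    c,f=cam("wrist");T=c['tool_from_camera'];v,u=np.mgrid[:420,:560];x,y=u-c['cx'],v-c['cy'];rr=np.hypot(x,y)+1e-9;k=d*np.tan(np.minimum(rr/f,1.4))/rr
    q=np.stack([x*k,y*k,d],-1)@T[:3,:3].T+T[:3,3];return q,t+q@M.T
E
python3 - <<'E'
from h import *
s,t,M=pose();print(s['time'],t,yang(),s['joint_pos'].round(1),s['finger_gap'])
p,d=r.snapshot("wrist");np.savez('w7.npz',p=p,d=d,t=t,M=M)
q,P=wpts(d,t,M)
m=(P[...,2]>55)&(P[...,2]<63)&(p.max(2)<70)&(P[...,0]<520)&(P[...,0]>400)&(abs(P[...,1]+125)<60)
X=P[m];print(m.sum(),X.min(0),X.max(0))
for a in range(420,520,10):
    k=X[(X[:,0]>=a)&(X[:,0]<a+10)]
    if len(k)>20: print(a,k[:,1].min().round(1),k[:,1].max().round(1),k[:,1].mean().round(1))
cv2.imwrite('pics/l.png',p[:,:,::-1])
E
```

```text
9.625 [ 461.73242982 -120.25664339  111.28594628] -98.77704430320375 [-20.9  -7.8 110.7   0.2  77.3  77.8] 59.90950672149586
3018 [ 420.40593536 -145.03751937   55.00118067] [ 506.25007602 -110.97975468   61.79025522]
430 -133.3 -111.0 -123.1
440 -135.4 -111.7 -123.5
450 -137.5 -113.4 -125.2
460 -138.7 -115.2 -127.2
470 -140.7 -117.4 -128.8
480 -142.8 -118.9 -130.7
490 -145.0 -120.6 -132.4
500 -145.0 -122.8 -131.8
```

View pics/l.png

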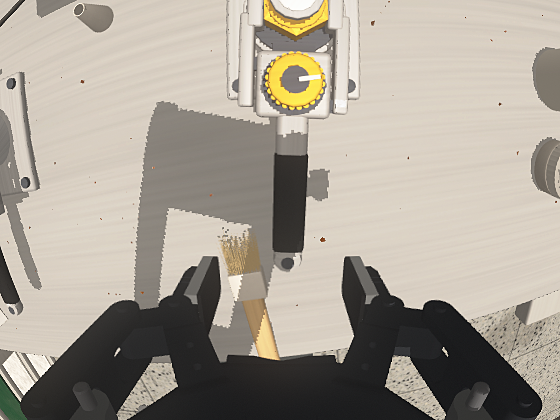

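The jaws now fit flush on the nut, and the wheel's index stands about 80° from the nut line. The handle runs along the column at about 290, roughly 5 mm to the tool's +y side. I'll descend and grip it.

Request:
move_arm([
  [[25,5,0.5],1.5],
  [[50,5.5,0.5],1.5],
  [[75,5.5,0.5],1.5],
  [[99,5.5,0.5],1.5],
  [[99,5.5,0.5],1.5],
])

```text
time: 10.3
tool_pos: [459.4, -124.9, 11.0]
tcp_rot: [-35.0, 89.6, 134.7]
ft_force: [0.1, 0.5, -0.1]
finger_gap: 59.5
```

Request:
move_arm([
  [[0,0,0],0],
  [[0,0,0],0],
  [[0,0,0],0],
  [[0,0,0],0],
  [[0,0,0],0],
], jaw=-1, squeeze=25)

```text
time: 10.92
tool_pos: [460.6, -125.3, 12.3]
tcp_rot: [-46.0, 89.7, 123.7]
ft_force: [-1.5, 0.1, 7.1]
finger_gap: 21.5
```

```bash
python3 - <<'E'
from h import *
s,t,M=pose();print(s['time'],t,yang(),s['joint_pos'].round(1),s['finger_gap'],s['ft_force'])
N=np.array([608,-151]);v=t[:2]-N;print(np.hypot(*v),np.degrees(np.arctan2(v[1],v[0])))
for a in range(5,51,5):
    w=R.from_euler('z',-a,degrees=True).as_matrix()[:2,:2]@v+N
    print(a,(M.T@(np.r_[w,t[2]]-t)).round(1))
E
```

```text
10.925 [ 460.57772862 -125.32343047   12.30213543] -100.28598581838834 [-21.5  -0.3 114.8   0.2  65.7  78.7] 21.523696179778717 [-1.48538477  0.05344223  7.09171094]
149.6416129369109 170.11989110552526
5 [  0.  -13.   -0.5]
10 [  0.1 -26.   -2.1]
15 [  0.1 -38.8  -4.8]
20 [  0.2 -51.2  -8.7]
25 [  0.2 -63.3 -13.6]
30 [  0.2 -75.  -19.5]
35 [  0.2 -86.  -26.5]
40 [  0.2 -96.4 -34.3]
45 [   0.2 -106.1  -43.1]
50 [   0.2 -115.   -52.6]
```

Request:
move_arm([
  [[0,-6.5,-0.1],2.5],
  [[0,-13,-0.5],5],
  [[0,-19.5,-1.2],7.5],
  [[0,-26,-2.1],10],
  [[0,-32.5,-3.4],12.5],
  [[0,-38.8,-4.8],15],
  [[0,-45,-6.6],17.5],
  [[0,-51.2,-8.7],20],
  [[0,-51.2,-8.7],20],
])

```text
time: 12.05
tool_pos: [478.7, -76.5, 12.4]
tcp_rot: [-32.2, 89.8, 117.6]
ft_force: [3.5, -2.3, -6.5]
finger_gap: 21.4
```

```bash
python3 - <<'E'
from h import *
s,t,M=pose();print(s['time'],t,yang(),s['joint_pos'].round(1),s['finger_gap'],s['ft_force'],s['wrist_torque'])
N=np.array([608,-151]);v=t[:2]-N;v*=149.6/np.hypot(*v);a0=np.degrees(np.arctan2(v[1],v[0]));print(a0)
for a in range(5,31,5):
    w=R.from_euler('z',-a,degrees=True).as_matrix()[:2,:2]@v+N
    print(a,(M.T@(np.r_[w,t[2]]-t)).round(1))
E
```

```text
12.05 [478.65459689 -76.52202789  12.42039354] -120.2444897007184 [-15.3   0.8 113.7   0.2  65.7 104.9] 21.428659996551236 [ 3.52853704 -2.28930788 -6.46529681] [-0.24382684 -0.57239236  0.04361767]
150.0663668859019
5 [  0.  -13.   -0.2]
10 [  0.1 -26.   -1.8]
15 [  0.1 -38.7  -4.5]
20 [  0.1 -51.2  -8.4]
25 [  0.1 -63.3 -13.3]
30 [  0.1 -74.9 -19.3]
```

Request:
move_arm([
  [[0,-6.5,0],2.5],
  [[0,-13,-0.2],5],
  [[0,-19.5,-0.9],7.5],
  [[0,-26,-1.8],10],
  [[0,-32.5,-3.1],12.5],
  [[0,-38.7,-4.5],15],
  [[0,-45,-6.3],17.5],
  [[0,-51.2,-8.4],20],
  [[0,-57.5,-10.8],22.5],
  [[0,-63.3,-13.3],25],
  [[0,-65.5,-14.5],26],
  [[0,-65.5,-14.5],26],
])

```text
time: 13.55
tool_pos: [524.3, -27.6, 12.4]
tcp_rot: [-7.9, 89.8, 115.9]
ft_force: [5.2, -2.9, -6.3]
finger_gap: 21.1
```

Request:
move_arm([
  [[0,0,0],0],
  [[0,0,0],0],
  [[0,0,0],0],
  [[0,0,0],0],
], jaw=0.1)

```text
time: 14.05
tool_pos: [524.3, -27.5, 12.5]
tcp_rot: [-10.0, 89.8, 113.9]
ft_force: [-0.2, -0.1, 0.6]
finger_gap: 46.8
```

Request:
move_arm([
  [[-30,0,0],0],
  [[-70,0,0],0],
  [[-120,0,0],0],
  [[-130,0,50],0],
  [[-130,0,80],0],
  [[-130,0,80],0],
])

```text
time: 14.8
tool_pos: [479.3, 39.8, 143.1]
tcp_rot: [-17.9, 89.8, 106.0]
ft_force: [-0.4, 0.3, 0.2]
finger_gap: 46.8
```

```bash
python3 - <<'E'
from h import *
s,t,M=pose();print(s['time'],t,yang(),s['joint_pos'].round(1),s['finger_gap'],s['ft_force'])
p,d=r.snapshot("wrist");np.savez('w8.npz',p=p,d=d,t=t,M=M)
q,P=wpts(d,t,M)
m=(P[...,2]>55)&(P[...,2]<63)&(p.max(2)<70)&(np.hypot(P[...,0]-608,P[...,1]+151)<180)&(np.hypot(P[...,0]-608,P[...,1]+151)>100)
X=P[m];print(m.sum()); vx,vy,x0,y0=cv2.fitLine(X[:,:2].astype(np.float32),cv2.DIST_HUBER,0,.01,.01).ravel();print("handle dir",np.degrees(np.arctan2(vy,vx)),x0,y0)
# nut orientation compare start vs now
def nut(D):
    h=cv2.cvtColor(D['p'],cv2.COLOR_RGB2HSV);q,P=wpts(D['d'],D['t'],D['M'])
    return P[(h[...,0]>12)&(h[...,0]<32)&(h[...,1]>110)&(P[...,2]>56)&(P[...,2]<66)&(np.hypot(P[...,0]-608,P[...,1]+151)<32)]
for n in('w1','w7','w8'):
    X=nut(np.load(n+'.npz')); a=np.degrees(np.arctan2(X[:,1]+151,X[:,0]-608));rr=np.hypot(X[:,1]+151,X[:,0]-608)
    hull=cv2.convexHull(X[:,:2].astype(np.float32));print(n,len(X),cv2.minAreaRect(hull),cv2.approxPolyDP(hull,4,True).reshape(-1,2).round(0).tolist())
cv2.imwrite('pics/m.png',p[:,:,::-1])
E
```

```text
14.8 [479.30345452  39.84955555 143.13012755] -146.03689969838456 [ -1.5  -9.  108.3   0.2  80.8 144.5] 46.82938477869189 [-0.36622327  0.33627219  0.17916218]
2203
handle dir -57.523754 528.07294 -37.881634
w1 637 ((609.1512451171875, -154.36849975585938), (47.68403625488281, 41.938270568847656), 51.3631591796875) [[633.0, -158.0], [623.0, -135.0], [604.0, -132.0], [586.0, -152.0], [595.0, -173.0], [616.0, -177.0]]
w7 1031 ((597.1104736328125, -152.96707153320312), (42.501739501953125, 26.217552185058594), 83.18926239013672) [[612.0, -134.0], [599.0, -132.0], [584.0, -151.0], [593.0, -173.0], [608.0, -176.0]]Traceback (most recent call last):
  File "<stdin>", line 13, in <module>
cv2.error: OpenCV(4.12.0) /io/opencv/modules/imgproc/src/convhull.cpp:143: error: (-215:Assertion failed) total >= 0 && (depth == CV_32F || depth == CV_32S) in function 'convexHull'
```

Request:
move_arm([
  [[-10,0,-40],0],
  [[-20,0,-80],0],
  [[-20,0,-80],0],
])

```text
time: 15.22
tool_pos: [526.4, -30.6, 163.4]
tcp_rot: [-51.0, 89.9, 72.8]
ft_force: [-0.5, 0.7, 0.5]
finger_gap: 46.9
```

```bash
python3 - <<'E'
from h import *
s,t,M=pose();print(s['time'],t,s['ft_force'])
p,d=r.snapshot("wrist");np.savez('w9.npz',p=p,d=d,t=t,M=M)
h=cv2.cvtColor(p,cv2.COLOR_RGB2HSV);q,P=wpts(d,t,M)
X=P[(h[...,0]>12)&(h[...,0]<32)&(h[...,1]>110)&(P[...,2]>56)&(P[...,2]<66)&(np.hypot(P[...,0]-608,P[...,1]+151)<32)]
print(len(X)); 
if len(X)>20: print(cv2.approxPolyDP(cv2.convexHull(X[:,:2].astype(np.float32)),4,True).reshape(-1,2).round(0).tolist())
cv2.imwrite('pics/m.png',p[:,:,::-1])
E
```

```text
15.225 [526.37779461 -30.61529148 163.4146412 ] [-0.53997351  0.70827303  0.47777578]
757
[[630.0, -150.0], [616.0, -131.0], [593.0, -134.0], [583.0, -157.0], [597.0, -174.0], [619.0, -172.0]]
```

View pics/m.png

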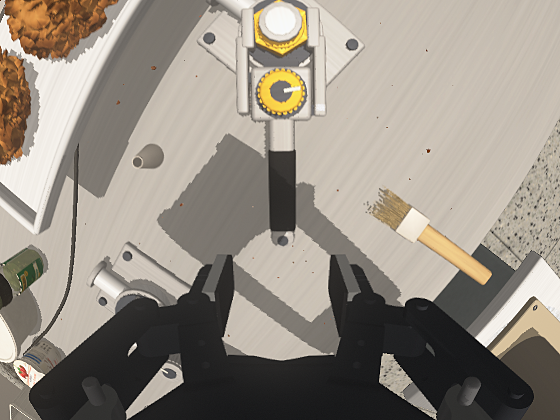

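The nut's corners now stand about 15° counter-clockwise of their start modulo 60°, which is what 45° clockwise looks like on a hexagon. The jaws are flush, the wheel index is about 80° off the nut line, and the arm is clear. Handing in.

```bash
python3 -c "
from h import *
print(r.hand_in())"
```

```text
the job is handed in; nothing more can be done
None
```

I closed the jaws onto the brass nut, tightened it by about 45° clockwise and let go. The job was handed in at about 15 s of the 48 s; the hand-in gives no verdict.

**What I did**
- **Jaws:** I turned the brass wheel clockwise until it met its end stop. Torque rose by about 0.2 N m and the fingers began to slip on the wheel.
- **Nut:** I gripped the wrench handle, swung it about 46° clockwise, then opened the fingers and lifted clear.

**Last checks**
- **Handle:** its direction changed by about 47.5°.
- **Nut:** its corners measure about 44.5° clockwise of the start. This reading repeats every 60° because the nut is a hexagon, but it agrees with the handle.
- **Wheel and jaws:** the wheel's index mark stood about 80° from the nut line (full travel, about 1.4 rad), with the jaws flush on the nut. This is read from the pictures, not a joint value.
- **Contact:** the wrist force was near zero with the arm clear, and the arm stayed well away from the dark-nut coupling.

**What went wrong or disagreed**
- **First grip:** my first grip on the wheel missed, and the fingers shut on top of it with about 4 N. The real fingertips sit about 25 mm behind the stated TCP. I corrected the depth for both later grips.
- **Cameras:** the top and wrist cameras disagreed by about 4–5 mm in y, and I followed the wrist camera's close view.

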